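# Hold a cannon bone in the corner of the measuring board

## Task

First slide the measuring board's jaw back to make room for the whole cannon bone, then lift the bone out of the green tray and lay it flat on the board, with its flat end butted against the end plate and its side lying flush along the back rail. Press it gently into that corner so that it bears on both the plate and the rail at once, and finish while still holding it pressed there for the length to be read; it is brittle, and the other bones, the brush and the jar are to be left alone.

Things in the scene. Friction and masses are not known exactly. Their poses are not given: they have to be found in the camera images.
- bone: Tan bone, 180 mm long, 0.15-0.31 kg, in the tray. Origin: middle of its underside; x along it to the flat end, z up. Shaft 28 mm wide, flat sides, 6 to 30 above the underside, free for 100 at mid-length. Both ends 56 wide, so both meet a rail parallel to it. +x end: block 34 high, plane end face. -x end: two round rollers, 32 high. Spoiled by over 50 N in all on board and fences.
- bone_head (a point): Centre of the bone's flat end face, 90 mm from its origin along x and 17 mm above the underside.
- board: Measuring board, fixed to the table: wooden base 150 mm (its x) by 340 mm (its y), upper face 18 mm above the table. Base, rail and end plate are smooth (friction about 0.3). Origin: middle of its underside on the table. x points away from the robot to the back rail, y points from the end plate along the board to the jaw, z up.
- rail: Back rail, fixed: aluminium bar along the whole far edge of the board, 14 mm wide and only 10 mm high above the board's face (fingers between bone and rail must stay above it). Same origin and axes as the board; its inner face is the plane x = +61 mm.
- end_plate: End plate, fixed: upright aluminium plate 14 mm thick, 150 mm wide, 60 mm high above the board's face, across the board's -y end. Same origin and axes as the board; its inner face is the plane y = -156 mm.
- corner (a point): The inner corner where back rail, end plate and the board's face meet; axes as the board's. A bone lying home has its flat end face at y = 0 and its centre line at x = -28 mm, z = 0 under it.
- jaw (a joint): Sliding jaw of the board: the clear gap between the end plate's inner face and the jaw's face, in m, 0 to 0.235; grows as the jaw slides along the board's +y. Starts at 0.075 to 0.13. About 2 N of friction; stays where it is left.
- jaw_top (a point): Middle of the top edge of the jaw's upright aluminium plate, 60 mm above the board's face (78 mm above the table); the plate is 12 mm thick along the board's y and 116 mm wide along x, and this point lies 6 mm beyond the jaw's face. A wooden foot 18 mm high and 50 mm long stands behind it on the +y side.
- tray: Yellow-green plastic tray, fixed, 300 by 360 mm (its y), rim 23 mm high. Origin: middle of its underside on the table; its inner floor is 6 mm above the table.
- ankle_bone: Loose bystander in the tray: chunky ankle bone, about 64 x 36 x 28 mm. Origin: middle of its underside.
- toe_bone: Loose bystander in the tray: small toe bone, about 63 x 30 x 26 mm. Origin: middle of its underside.
- brush: Loose bystander: cleaning brush, 170 mm long, lying on the table beyond the board. Origin: middle of its underside.
- jar: Loose bystander: small jar with a white cap, 48 mm across, 60 mm high, on the table beyond the board. Origin: middle of its underside.

How it is judged:
By the outcome, as a careful person would: the job done as asked, in the order asked, and still so for the second after the job is handed in, while the arm keeps its last pose, push and grip.
It also fails if it takes over 61 s, if anything falls off the work surface, if the arm or the gripper's body presses on something with over 40 N, if the wrist force passes 120 N, or if a joint passes its speed limit or range.

## Robot

A 6-joint arm with a two-finger parallel gripper is mounted at the origin on the work surface. World frame = base frame: x ahead of the robot, y to its left, z up, the work surface at z = 0. Lengths are in m, angles in rad, forces in N, time in s.
With the tool pointing down it reaches from about 0.425 to 0.95 m from the base axis. Payload 3.5 kg.
Tool frame: the origin (TCP) lies midway between the tips of the shut fingers; the grasp point (between the pads) lies 19 mm behind it (ctrl.pinch_z is the distance from the TCP to the grasp point, in m); z points along the fingers, y is the line along which they close (so a half turn about z gives the same grasp; the last joint's range is limited). The gripper opens to 85 mm and grips with 20 to 120 N. Pads are 22 mm wide; open, the fingers measure 114 mm over their backs; the gripper's body (76 mm by 85 mm) begins 54 mm behind the grasp point. The pads swing forward as they close: fully open they stand 13 mm farther back than shut.
Start: joints at [-1.43, 0.286, 1.577, -0, 1.279, -0.15], TCP at [0.194, -0.647, 0.231] pointing down, gripper open.
Joint ranges: [-2.77, 2.77], [-0.9, 2.22], [0.21, 2.48], [-1.53, 4.67], [0.24, 2.81], [-2.84, 2.84]. Speed limits (rad/s): [2.79, 2.79, 3.14, 3.14, 3.14, 3.14].

## Interface

Orientations are given as a unit quaternion [x, y, z, w].
In Python, from plant import get_state, viewer, sign_off, ctrl gives the robot as it stands. The module is installed in compiled form; this text tells all that it offers.
- The arm moves only by the shell command python3 -m handwheel 'ROWS' [FORCE]. ROWS is JSON, a list that holds one entry, the list of rows, each a list of 5 numbers: the finger opening in m, from 0 to 0.0854, then the shift along the tool's x, y, z in m, then the turn about the tool's z in degrees. In form: [[[claw, x, y, z, spin], ...]]. A call has 1 to 12 rows; each row shifts and turns the commanded pose from where the row before left it, along the tool's axes as they then stand; what a row does not reach is not made up. A row lasts 1/12 s, in which the tool goes at most 41.7 mm and 7.16 degrees, less where a joint would pass 70% of its speed; a pose out of reach is approached as far as the arm can. A call is refused whole if a number of a shift passes 0.0417 or a number of a turn 7.16, either way. A call with a gripper value outside its range is refused whole. The fingers move at their own pace and stop on an object; FORCE is the grip in N (left out, the last holds). Time passes only in rows, so rows that do not move let the fingers close. It gives the time, the measured TCP pose, the force, the opening and the grip force at its end, in the units of the state.
- get_state(): the state, without advancing time (a new reading comes with each control period).
- viewer.read_camera(name): name is "side" or "top"; returns the picture (480x640x3 uint8, blue, green, red); there is no depth.
- viewer.camera_params(name): a dict with "fov_y" (degrees; the focal length in pixels is half the picture's height over the tangent of half this angle, whatever the lens; pixels are square), "cx", "cy" (the principal point, pixels), "xyz" and "attitude" of the camera in the world. Camera axes: x right, y up, looking along -z (the intrinsics and any distortion apply to the point x, -y, -z); pixel columns grow to the right and rows downward; lengths in m; the calibration is good to about 2 mm. A picture is of the moment at which its call begins. camera_params takes no time and is no camera call.
- sign_off(): hands the job in; it is judged then, once.
Trained networks look in the newest picture that a camera, given by its name, has taken for a name from the list of things; names that differ only in an ending like _2 or _b are one class to them, and where a whole thing is asked for, a point or a joint stands for the part that bears it (a point fixed in the world has none). Each returns a list of dicts, best first, with "confidence" (0 to 1); they miss things now and then, are a little off and sometimes report something else, mostly with a low value. They report only what shows in the picture. A call takes as long as a camera call.
- viewer.look_for(camera, name): "extent" ([left, top, width, height] as shares, 0 to 1, of the picture: columns of its width, rows of its height, round what is visible of it).
- viewer.outline_of(camera, name): "mask" (480x640 bool, what is visible of it) and "extent" ([left, top, width, height] as shares, 0 to 1, of the picture: columns of its width, rows of its height, round what is visible of it).
- viewer.pinpoint(camera, name): "xy" ([column, row] as shares, 0 to 1, of the picture: columns of its width, rows of its height: a listed point, or the origin of a listed thing).
The state is a dict: "time": time; "qpos": joint angles; "dq": joint speeds; "joint_efforts": joint torques, N m; "eef_pos": TCP position; "tcp_rot": TCP orientation; "contact_force": force on the tool from outside, world axes, zero at the start; "wrist_torque": the same for the moment, N m; "opening": opening from 0.0 (shut) to 1.0 (fully open); "finger_force": force on a finger pad.
Only numpy, scipy, OpenCV 4.12 (cv2) and the standard library are available. Lean on these libraries where they do the work, as an engineer would, in place of code of your own. Each camera call takes 0.05 s, during which the arm holds its last target. There are 200 camera calls.

## Working session

There is one attempt and no reset: what is moved stays moved. The work goes in short steps, Python scripts to look and compute and a shell command to move; the robot and the scene stay as the last step left them, time stands still between calls to the robot, and variables do not carry over. Pictures are saved under pics/ and viewed, at most 10 in all, crops included, and the job is handed in when it is done.

```bash
mkdir -p pics; cat > h.py <<'E'
from plant import get_state, viewer, sign_off, ctrl
import numpy as np, cv2
from scipy.spatial.transform import Rotation as R
def shot(c,fn=None):
    im=viewer.read_camera(c)
    if fn: cv2.imwrite('pics/'+fn,im)
    return im
E
python3 - <<'E'
from h import *
s=get_state(); print(s, ctrl.pinch_z)
for c in ("side","top"):
    shot(c,c+'0.png'); print(viewer.camera_params(c))
    for n in ("bone","bone_head","board","corner","jaw_top","tray","ankle_bone","toe_bone","brush","jar"):
        r=viewer.pinpoint(c,n); print(c,n,[(np.round(np.array(q['xy'])*[640,480],1),round(q['confidence'],2)) for q in r[:3]])
E
```

```text
{'time': 0.0, 'qpos': array([-1.42996883e+00,  2.87195006e-01,  1.57814626e+00,  3.81476008e-05,
        1.27860293e+00, -1.50024069e-01]), 'dq': array([ 0.00194966, -0.00013081,  0.00211244,  0.00019551, -0.00051195,
       -0.00117835]), 'joint_efforts': array([-1.08067964e-04, -4.05985343e+01, -2.92626446e+01, -6.49694903e-05,
        5.79593150e-03, -1.70135884e-06]), 'eef_pos': array([ 0.19349877, -0.64599933,  0.22994426]), 'tcp_rot': array([ 9.89444409e-01,  1.44908172e-01,  2.36652030e-05, -1.17567664e-03]), 'contact_force': array([ 0.3629204 ,  0.20684206, -0.10851018]), 'wrist_torque': array([-0.02508709,  0.01343489,  0.03680963]), 'finger_force': 0.0, 'opening': 1.0030326034212484} 0.0187
{'fov_y': 53.60597826985043, 'cx': 322.9113272018603, 'cy': 242.9263825545504, 'xyz': array([0.21200928, 0.58869112, 0.8622042 ]), 'attitude': array([-0.10317383,  0.3353403 ,  0.89621964, -0.27146343])}
side bone [(array([285.2, 342.7]), 0.64)]
side bone_head [(array([328.7, 320.6]), 0.84)]
side board [(array([389.8, 218. ]), 0.93)]
side corner [(array([401.8, 174.2]), 0.97), (array([39
[... 345 characters left out ...]
y': 242.8417680951301, 'xyz': array([0.4579975 , 0.06018002, 1.35857421]), 'attitude': array([-0.0283659 ,  0.02641883,  0.71117523, -0.70194531])}
top bone [(array([246.2, 254.1]), 0.57), (array([454.1, 254.1]), 0.54)]
top bone_head [(array([278.8, 277.3]), 0.69), (array([398. , 172.2]), 0.34)]
top board [(array([425.9, 254.1]), 0.9)]
top corner [(array([493. , 231.1]), 0.66)]
top jaw_top [(array([453.3, 251.6]), 0.79)]
top tray [(array([220.2, 261.9]), 0.7)]
top ankle_bone [(array([165. , 234.4]), 0.88)]
top toe_bone [(array([162.8, 285.7]), 0.58), (array([226.7, 261.3]), 0.19)]
top brush [(array([399.6, 169.8]), 0.55)]
top jar [(array([399.8, 171.7]), 0.67), (array([334.6, 175.6]), 0.65)]
```

View pics/top0.png

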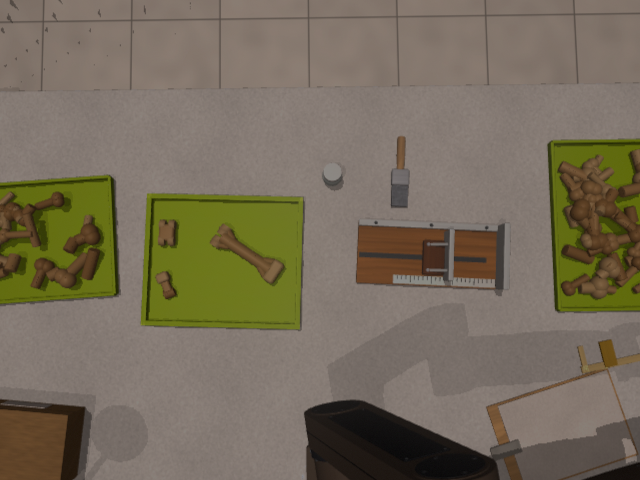

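View pics/side0.png

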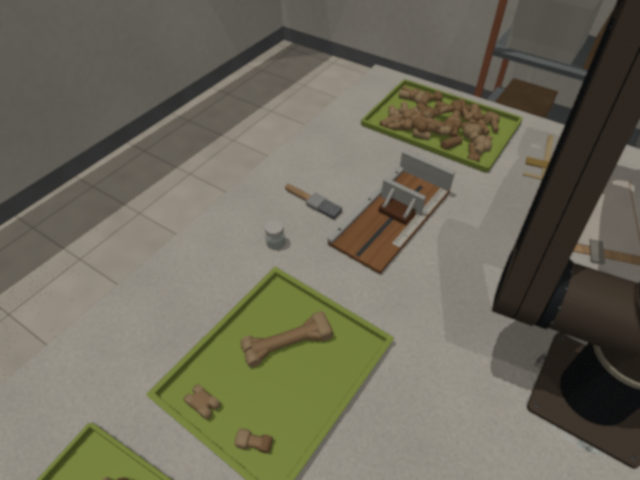

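The top view shows the bone from its rollers at (222,237) to its flat end at (272,270). The board runs from (357,220) to (510,290), with the jaw plate near column 451, the end plate near 502 and the rail at the top. I'll zoom in on both for accurate picks.

```bash
cat >> h.py <<'E'
def ray(c,px):
    p=viewer.camera_params(c); f=240/np.tan(np.radians(p['fov_y']/2))
    px=np.atleast_2d(px).astype(float)
    d=np.c_[(px[:,0]-p['cx'])/f,-(px[:,1]-p['cy'])/f,-np.ones(len(px))]
    return np.array(p['xyz']),R.from_quat(p['attitude']).apply(d)
def at(c,px,z):
    o,d=ray(c,px); return o+d*((z-o[2])/d[:,2])[:,None]
def proj(c,P):
    p=viewer.camera_params(c); f=240/np.tan(np.radians(p['fov_y']/2))
    q=R.from_quat(p['attitude']).inv().apply(np.atleast_2d(P)-p['xyz'])
    return np.c_[p['cx']-f*q[:,0]/q[:,2],p['cy']+f*q[:,1]/q[:,2]]
E
python3 - <<'E'
from h import *
im=cv2.imread('pics/top0.png')
a=cv2.resize(im[210:300,350:515],None,fx=4.8,fy=4.8,interpolation=cv2.INTER_CUBIC)[:, :792]
b=cv2.resize(im[222:290,205:290],None,fx=2.4,fy=2.4)
cv2.imwrite('pics/z0.png',a)
shot('top')
for n in ('bone','board','jaw','end_plate','rail'):
    r=viewer.outline_of('top',n)
    if not r: print(n,None);continue
    m=r[0]['mask'].astype(np.uint8); c=max(cv2.findContours(m,0,2)[0],key=cv2.contourArea)
    print(n,r[0]['confidence'],m.sum(),cv2.minAreaRect(c),cv2.boxPoints(cv2.minAreaRect(c)).round(1).tolist())
E
```

```text
bone 0.82 1259 ((246.7315673828125, 253.65577697753906), (75.77626037597656, 24.408916473388672), 33.9297981262207) [[208.5, 242.60000610351562], [222.10000610351562, 222.39999389648438], [285.0, 264.70001220703125], [271.3999938964844, 284.8999938964844]]
board 0.65 10003 ((433.33074951171875, 253.4237060546875), (154.908203125, 67.02978515625), 1.6365771293640137) [[355.0, 284.70001220703125], [356.8999938964844, 217.6999969482422], [511.70001220703125, 222.10000610351562], [509.79998779296875, 289.1000061035156]]
jaw 0.6 1259 ((437.86700439453125, 254.124755859375), (31.725431442260742, 51.19917297363281), 1.847610354423523) [[421.20001220703125, 279.20001220703125], [422.79998779296875, 228.0], [454.5, 229.0], [452.8999938964844, 280.20001220703125]]
end_plate 0.56 890 ((502.28900146484375, 255.4953155517578), (14.551962852478027, 65.18390655517578), 1.2730300426483154) [[494.29998779296875, 287.8999938964844], [495.70001220703125, 222.6999969482422], [510.29998779296875, 223.10000610351562], [508.79998779296875, 288.20001220703125]]
rail 0.73 885 ((427.9778747558594, 224.47572326660156), (138.31558227539062, 6.434903621673584), 2.6630005836486816) [[358.70001220703125, 224.5], [359.0, 218.0], [497.20001220703125, 224.5], [496.8999938964844, 230.89999389648438]]
```

View pics/z0.png

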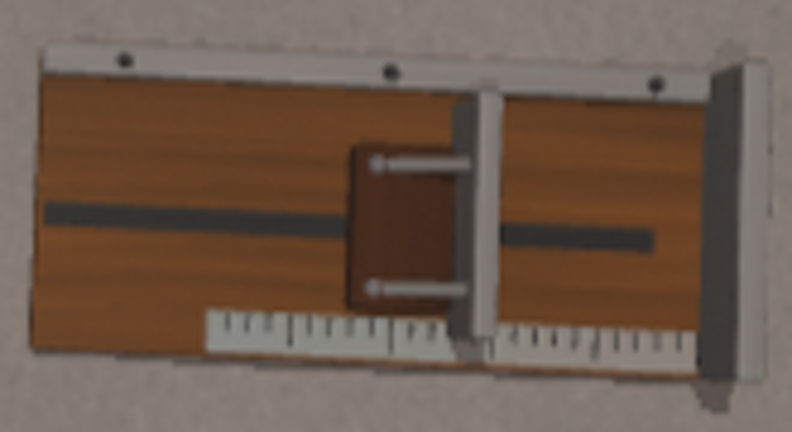

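The crop shows the board with the end plate's top face at zoom columns 742–768, the jaw's top edge from (490,93) to (484,337), and the rail's inner edge from (42,73) to (708,101). Next I'll fit the poses.

```bash
cat > fit.py <<'E'
from h import *
from scipy.optimize import least_squares
def T(p,L):
    L=np.asarray(L,float)/1000; r=R.from_euler('z',p[2]); q=r.apply(L); q[:,:2]+=p[:2]; return q
E
python3 - <<'E'
from fit import *
z=np.array([[45,46],[42,73],[32,350],[708,101],[698,375],[745,62],[770,62],[764,380],[738,381]])
px=(z+.5)/4.8-.5+[350,210]
L=[[75,170,28],[61,170,28],[-75,170,18],[61,-156,28],[-75,-156,18],[75,-156,78],[75,-170,78],[-75,-170,78],[-75,-156,78]]
f=lambda p:(proj('top',T(p,L))-px).ravel()
s=least_squares(f,[.45,-.2,0],loss='soft_l1'); print(s.x,np.degrees(s.x[2])); print(f(s.x).reshape(-1,2).round(1).tolist())
p=s.x
np.save('board.npy',p)
print('corner side/top',proj('side',T(p,[[61,-156,18]])),proj('top',T(p,[[61,-156,18]])))
j=(np.array([[478,92],[502,94],[495,338],[472,336]])+.5)/4.8-.5+[350,210]
w=at('top',j,.078); print('jaw in board',R.from_euler('z',-p[2]).apply(w-[p[0],p[1],0]).round(4), w.mean(0))
# bone: fit origin/yaw by mask rendering with hull of end blocks+shaft
def solid(q):
    B=[]
    for x0,x1,w_,z0,z1 in ((62,90,28,0,34),(-90,-62,28,0,32),(-62,62,14,6,30)):
        B.append(T(q,[[x,y,zz+6] for x in(x0,x1) for y in(-w_,w_) for zz in(z0,z1)]))
    return B
ms={}
for c in('top','side'):
    if c=='side': shot(c)
    ms[c]=viewer.outline_of(c,'bone')[0]['mask']
def render(c,q):
    m=np.zeros((480*4,640*4),np.uint8)
    for b in solid(q):
        h=cv2.convexHull(((proj(c,b)+.5)*4).astype(np.float32)); cv2.fillConvexPoly(m,h.astype(np.int32),1)
    return m
from scipy.optimize import minimize
M={c:cv2.resize(ms[c].astype(np.uint8),None,fx=4,fy=4,interpolation=0) for c in ms}
def iou(q,cs):
    return -np.mean([ (lambda r,m:(r&m).sum()/(r|m).sum())(render(c,q),M[c]) for c in cs])
c0=at('top',[246.7,253.7],.02)[0]; hd=at('top',[272,270],.02)[0]; y0=np.arctan2(*(hd-c0)[1::-1])
for cs in(('top',),('side',),('top','side')):
    r=minimize(iou,[c0[0],c0[1],y0],args=(cs,),method='Nelder-Mead',options=dict(initial_simplex=[[c0[0]+a,c0[1]+b,y0+g] for a,b,g in((0,0,0),(.01,0,0),(0,.01,0),(0,0,.1))]))
    print(cs,r.x.round(4),np.degrees(r.x[2]),r.fun)
print(proj('top',T(r.x,[[90,0,23],[0,0,6]])),proj('side',T(r.x,[[90,0,23],[0,0,6]])))
E
```

```text
[ 0.53234317 -0.20095362 -0.05491606] -3.1464582365210645
[[-0.2, -0.3], [0.2, 0.0], [-0.1, 0.2], [0.1, -0.1], [-0.2, 0.8], [-0.6, -0.3], [0.4, -0.0], [0.6, 0.1], [-0.3, -0.4]]
corner side/top [[403.87600379 170.62443008]] [[495.87926941 230.99214106]]
jaw in board [[ 0.055  -0.0319  0.078 ]
 [ 0.0545 -0.0433  0.078 ]
 [-0.0605 -0.0427  0.078 ]
 [-0.06   -0.0319  0.078 ]] [ 0.52753777 -0.23818608  0.078     ]
('top',) [ 0.5403  0.2304 -2.1787] -124.83133725748284 -0.8492394060123144
('side',) [ 0.5422  0.2304 -2.1716] -124.42439210655591 -0.8101519688153211
('top', 'side') [ 0.5409  0.2307 -2.1816] -124.99456827641728 -0.8277622971791267
[[277.79166622 274.10909812]
 [247.25272301 253.01408147]] [[328.70741086 323.61678223]
 [287.32522713 342.07017844]]
```

```bash
cat > go.py <<'E'
# usage: go.py x y z yawdeg : remaining move; shift in the tool axes AFTER the spin
from h import *; import sys
s=get_state(); p=s['eef_pos']; r=R.from_quat(s['tcp_rot']); X=r.as_matrix()[:,0]
yaw=np.degrees(np.arctan2(X[1],X[0])); t=np.array(list(map(float,sys.argv[1:5])))
a=np.radians(t[3]); d=t[:3]-p
print('t',round(s['time'],2),'tcp',p.round(4),'yaw',round(yaw,2),'down',r.as_matrix()[:,2].round(3),'F',s['contact_force'].round(1),'grip',round(float(s['finger_force']),1),'open',round(s['opening']*85.4,1))
print('spin',round((yaw-t[3]+180)%360-180,2),'shift mm',(1000*np.array([d[0]*np.cos(a)+d[1]*np.sin(a),d[0]*np.sin(a)-d[1]*np.cos(a),-d[2]])).round(1))
E
python3 -m handwheel '[[[0,0,0,0,-7.02],[0,0,0,0,-7.02],[0,0,0,0,-7.02],[0,0,0,0,-7.02],[0,0,0,0,-7.02],[0,0,0,0,-7.02],[0,0,0,0,-7.02],[0,0,0,0,-7.02],[0,0,0,0,-7.02],[0,0,0,0,-7.02]]]' 40
python3 - <<'E'
from fit import *
p=np.load('board.npy'); print(T(p,[[-3,-90,43]]),T(p,[[-3,63,43]]))
E
python3 go.py 0.5244 -0.2907 0.12 86.85
```

```text
time: 2.38
eef_pos: [0.1935, -0.6466, 0.2313]
tcp_rot: [0.724, 0.69, 0.0, 0.0]
contact_force: [-0.1, 0.4, 0.1]
opening: -0.002
finger_force: 0.0
[[ 0.52440773 -0.29065328  0.043     ]] [[ 0.53280566 -0.13788392  0.043     ]]
t 2.38 tcp [ 0.1935 -0.6466  0.2313] yaw 87.21 down [ 0.  0. -1.] F [-0.1  0.4  0.1] grip 0.0 open -0.2
spin 0.36 shift mm [373.6 310.8 111.3]
```

```bash
python3 -m handwheel '[[[0,0.028,0.0235,0.003,0.03],[0,0.028,0.0235,0.003,0.03],[0,0.028,0.0235,0.003,0.03],[0,0.028,0.0235,0.003,0.03],[0,0.028,0.0235,0.003,0.03],[0,0.028,0.0235,0.003,0.03],[0,0.028,0.0235,0.003,0.03],[0,0.028,0.0235,0.003,0.03],[0,0.028,0.0235,0.003,0.03],[0,0.028,0.0235,0.003,0.03],[0,0.028,0.0235,0.003,0.03],[0,0.028,0.0235,0.003,0.03]]]' >/dev/null
python3 go.py 0.5244 -0.2907 0.043 86.85
```

```text
t 3.38 tcp [ 0.4955 -0.326   0.1955] yaw 86.5 down [ 0. -0. -1.] F [ 0.5 -0.   0.7] grip 0.0 open 0.0
spin -0.35 shift mm [ 36.8  26.9 152.5]
```

```bash
python3 -m handwheel '[[[0,0.0184,0.0135,0.015,-0.17],[0,0.0184,0.0135,0.015,-0.17],[0,0,0,0.03,0],[0,0,0,0.03,0],[0,0,0,0.03,0],[0,0,0,0.0175,0],[0,0,0,0.015,0],[0,0,0,0,0],[0,0,0,0,0]]]' >/dev/null
python3 go.py 0.5328 -0.1379 0.043 86.85; python3 - <<'E'
from h import *
im=shot('top')
z=cv2.resize(im[150:330,330:550],None,fx=3,fy=3); im2=shot('side')
cv2.imwrite('pics/a.png',np.hstack([z[:,:400],cv2.resize(im2[130:310,310:443],None,fx=3,fy=3)])) 
E
```

```text
t 4.13 tcp [ 0.5232 -0.292   0.0421] yaw 86.84 down [-0.002  0.001 -1.   ] F [-0.3  0.5  0.1] grip 0.0 open 0.1
spin -0.01 shift mm [154.4   1.2  -0.9]
```

View pics/a.png

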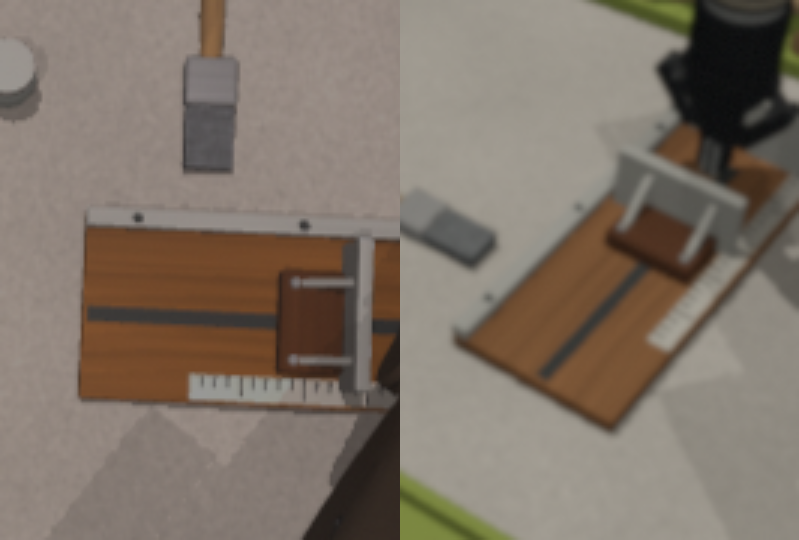

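The fingers are down in the gap between the end plate and the jaw (side crop, around (715,160)), so I can push.

```bash
python3 -m handwheel '[[[0,0.013,0,0,0],[0,0.013,0,0,0],[0,0.013,0,0,0],[0,0.013,0,0,0],[0,0.013,0,0,0],[0,0.013,0,0,0],[0,0.013,0,0,0],[0,0.013,0,0,0],[0,0.013,0,0,0],[0,0.013,0,0,0],[0,0.013,0,0,0],[0,0.01,0,0,0]]]'
python3 go.py 0.5328 -0.1379 0.043 86.85; python3 - <<'E'
from h import *
p=np.load('board.npy')
shot('side','s1.png'); shot('top')
for c in('side','top'):
    for r in viewer.pinpoint(c,'jaw_top')[:2]:
        w=at(c,np.array(r['xy'])*[640,480],.078)
        print(c,r['confidence'],R.from_euler('z',-p[2]).apply(w-[p[0],p[1],0]))
E
```

```text
time: 5.23
eef_pos: [0.532, -0.1379, 0.0427]
tcp_rot: [0.726, 0.688, 0.0, -0.0]
contact_force: [1.4, -3.0, 0.9]
opening: 0.001
finger_force: 1.2
t 5.23 tcp [ 0.532  -0.1379  0.0427] yaw 86.87 down [-0.  0. -1.] F [ 1.4 -3.   0.9] grip 1.2 open 0.1
spin 0.02 shift mm [ 0.1  0.8 -0.3]
side 0.92 [[0.00089441 0.08246289 0.078     ]]
top 0.63 [[-0.00604554  0.07522237  0.078     ]]
```

```bash
python3 -m handwheel '[[[0,-0.01,0,0,0],[0,0,0,-0.03,0],[0,0,0,-0.03,0],[0,0,0,-0.03,0],[0,0,0,0,6.33],[0,0,0,0,6.33],[0.06,0,0,0,6.33],[0.06,0,0,0,6.33],[0.06,0,0,0,6.35],[0.06,0,0,0,0]]]' >/dev/null
python3 go.py 0.5405 0.2305 0.10 55.2
```

```text
t 6.27 tcp [ 0.531  -0.1506  0.1325] yaw 54.98 down [-0.001  0.    -1.   ] F [-0.5 -0.1 -0. ] grip 0.0 open 48.2
spin -0.22 shift mm [ 318.3 -209.7   32.5]
```

```bash
python3 -m handwheel '[[[0.06,0.0265,-0.0175,0,0],[0.06,0.0265,-0.0175,0,0],[0.06,0.0265,-0.0175,0,0],[0.06,0.0265,-0.0175,0,0],[0.06,0.0265,-0.0175,0,0],[0.06,0.0265,-0.0175,0,0],[0.06,0.0265,-0.0175,0,0],[0.06,0.0265,-0.0175,0,0],[0.06,0.0265,-0.0175,0,0],[0.06,0.0265,-0.0175,0,0],[0.06,0.0265,-0.0175,0.01,0],[0.06,0.0265,-0.0175,0.022,-0.22]]]' >/dev/null
python3 go.py 0.5405 0.2305 0.015 55.2
```

```text
t 7.27 tcp [0.5435 0.2329 0.1038] yaw 55.54 down [ 0.007  0.002 -1.   ] F [ 1.4 -0.6  0.4] grip 0.0 open 60.2
spin 0.34 shift mm [-3.7 -1.1 88.8]
```

```bash
python3 -m handwheel '[[[0.06,0,0,0,0],[0.06,0,0,0,0],[0.06,0,0,0.025,0],[0.06,0,0,0.025,0],[0.06,0,0,0,0],[0.06,0,0,0,0]]]' >/dev/null
python3 go.py 0.5405 0.2305 0.015 55.2; python3 - <<'E'
from h import *
b=shot('side');a=shot('top')
cv2.imwrite('pics/b.png',np.hstack([cv2.resize(a[190:320,190:305],None,fx=3.4,fy=3.4),cv2.resize(b[290:420,220:340],None,fx=3.4,fy=3.4)])) 
E
```

```text
t 7.77 tcp [0.5402 0.2298 0.0501] yaw 55.35 down [-0.003 -0.001 -1.   ] F [0.5 0.5 0.8] grip 0.0 open 59.7
spin 0.15 shift mm [ 0.7 -0.1 35.1]
```

View pics/b.png

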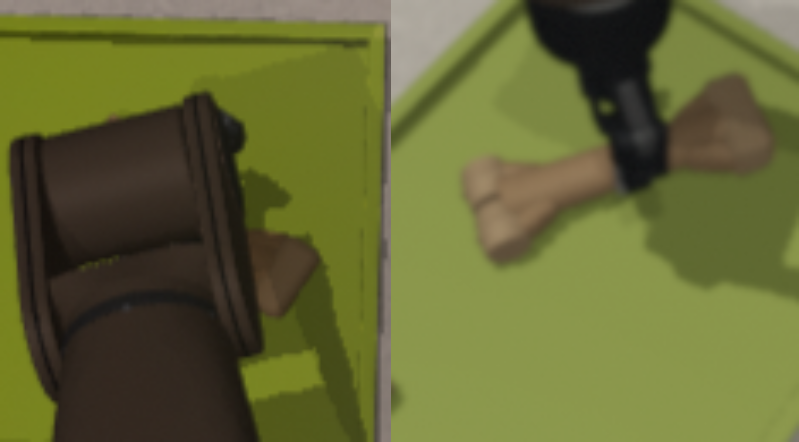

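The side view shows the fingers above mid-shaft, straddling the bone and aligned with it. I'll descend and grip.

```bash
python3 -m handwheel '[[[0.06,0,0,0.012,0],[0.06,0,0,0.012,0],[0.06,0,0,0.011,0],[0.06,0,0,0,0],[0.045,0,0,0,0],[0.035,0,0,0,0],[0.03,0,0,0,0],[0.024,0,0,0,0],[0.024,0,0,0,0],[0.02,0,0,0,0],[0.02,0,0,0,0]]]' 35
python3 go.py 0.5405 0.2305 0.015 55.2
```

```text
time: 8.78
eef_pos: [0.5413, 0.2316, 0.0165]
tcp_rot: [0.885, 0.465, 0.001, 0.0]
contact_force: [1.0, 1.2, 1.2]
opening: 0.317
finger_force: 37.6
t 8.78 tcp [0.5413 0.2316 0.0165] yaw 55.39 down [ 0.001  0.    -1.   ] F [1.  1.2 1.2] grip 37.6 open 27.1
spin 0.19 shift mm [-1.4  0.   1.5]
```

```bash
python3 -m handwheel '[[[0.015,0,0,-0.01,0],[0.015,0,0,-0.02,0],[0.015,0,0,-0.03,0],[0.015,0,0,-0.03,0],[0.015,0,0,-0.03,0],[0.015,0,0,0,-6.33],[0.015,0,0,0,-6.33],[0.015,0,0,0,-6.33],[0.015,0,0,0,-6.33],[0.015,0,0,0,-6.33],[0.015,0,0,0,0]]]' 
python3 - <<'E'
from fit import *
print(T(np.load('board.npy'),[[18,-52,0],[33,-66,0]]))
E
python3 go.py 0.547 -0.254 0.13 86.85
```

```text
time: 9.7
eef_pos: [0.5401, 0.2313, 0.1358]
tcp_rot: [0.724, 0.689, -0.001, -0.0]
contact_force: [-0.2, -0.2, -2.0]
opening: 0.32
finger_force: 37.2
[[ 0.54746183 -0.25386322  0.        ]
 [ 0.56167078 -0.26866544  0.        ]]
t 9.7 tcp [0.5401 0.2313 0.1358] yaw 87.15 down [-0.001 -0.    -1.   ] F [-0.2 -0.2 -2. ] grip 37.2 open 27.3
spin 0.3 shift mm [-484.2   33.6    5.8]
```

```bash
python3 -m handwheel '[[[0.015,-0.02,0.0026,0,0],[0.015,-0.038,0.0026,0,0],[0.015,-0.038,0.0026,0,0],[0.015,-0.038,0.0026,0,0],[0.015,-0.038,0.0026,0,0],[0.015,-0.038,0.0026,0,0],[0.015,-0.038,0.0026,0,0],[0.015,-0.038,0.0026,0,0],[0.015,-0.038,0.0026,0,0],[0.015,-0.038,0.0026,0,0],[0.015,-0.038,0.0026,0,0],[0.015,-0.038,0.0026,0,0]]]' >/dev/null
python3 -m handwheel '[[[0.015,-0.032,0.0026,0,0],[0.015,-0.014,0,0,0],[0.015,0,0,0,0],[0.015,0,0,0.02,0],[0.015,0,0,0.015,0],[0.015,0,0,0,0],[0.015,0,0,0,0]]]' >/dev/null
python3 go.py 0.547 -0.254 0.028 86.85
python3 - <<'E'
from fit import *
from scipy.optimize import minimize
p=np.load('board.npy')
b=shot('side');a=shot('top')
cv2.imwrite('pics/c.png',np.hstack([cv2.resize(a[180:320,360:520],None,fx=2.5,fy=2.5),cv2.resize(b[120:260,320:480],None,fx=2.5,fy=2.5)]))
for c in('side','top'):
    for r in viewer.pinpoint(c,'bone_head')[:2]: 
        w=at(c,np.array(r['xy'])*[640,480],get_state()['eef_pos'][2]+.007)
        print(c,r['confidence'],np.array(r['xy'])*[640,480],R.from_euler('z',-p[2]).apply(w-[p[0],p[1],0]))
E
```

```text
t 11.28 tcp [ 0.5486 -0.2516  0.0996] yaw 87.05 down [-0.003  0.003 -1.   ] F [ 0.3  0.6 -1.4] grip 37.1 open 27.3
spin 0.2 shift mm [-2.4 -1.5 71.6]
side 0.88 [419.2   154.512] [[ 0.01594795 -0.13233446  0.10923368]]
```

View pics/c.png

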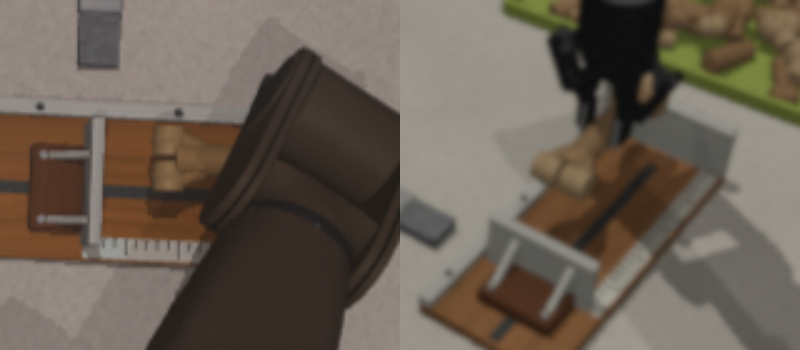

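The bone is held level above the board. Its roller end is at zoom (165,160), clear of the jaw at columns 90–103, and its flat end stays short of the plate. Next is the descent.

```bash
python3 -m handwheel '[[[0.015,0,0,0.02,0],[0.015,0,0,0.02,0],[0.015,0,0,0.015,0],[0.015,0,0,0.008,0],[0.015,0,0,0.002,0],[0.015,0,0,0,0],[0.015,0,0,0,0]]]' 
python3 -m handwheel '[[[0.015,0,0,0.002,0],[0.015,0,0,0,0]]]' 
python3 -m handwheel '[[[0.015,0,0,0.002,0],[0.015,0,0,0,0]]]'
```

```text
time: 12.07
eef_pos: [0.5504, -0.2542, 0.0372]
tcp_rot: [0.725, 0.689, 0.0, 0.001]
contact_force: [-0.1, -0.6, -2.8]
opening: 0.318
finger_force: 37.2
time: 12.23
eef_pos: [0.5501, -0.2541, 0.0348]
tcp_rot: [0.725, 0.689, 0.0, 0.001]
contact_force: [-0.2, -0.0, -2.3]
opening: 0.317
finger_force: 37.2
time: 12.4
eef_pos: [0.5495, -0.2537, 0.032]
tcp_rot: [0.725, 0.689, 0.0, 0.0]
contact_force: [-0.5, -0.4, -2.1]
opening: 0.317
finger_force: 37.2
```

```bash
for i in 1 2; do :; done; python3 -m handwheel '[[[0.015,0,0,0.0015,0],[0.015,0,0,0,0],[0.015,0,0,0,0]]]' 
python3 -m handwheel '[[[0.015,0,0,0.001,0],[0.015,0,0,0,0],[0.015,0,0,0,0]]]'
python3 -m handwheel '[[[0.015,0,0,0.001,0],[0.015,0,0,0,0],[0.015,0,0,0,0]]]'
```

```text
time: 12.65
eef_pos: [0.5494, -0.2536, 0.0302]
tcp_rot: [0.725, 0.689, -0.0, -0.0]
contact_force: [0.3, 0.1, -2.0]
opening: 0.316
finger_force: 37.2
time: 12.9
eef_pos: [0.5494, -0.2536, 0.0292]
tcp_rot: [0.725, 0.689, -0.0, -0.0]
contact_force: [0.8, -0.6, -1.7]
opening: 0.32
finger_force: 37.2
time: 13.15
eef_pos: [0.5496, -0.2538, 0.0285]
tcp_rot: [0.725, 0.689, 0.0, 0.0]
contact_force: [0.0, 0.7, -0.7]
opening: 0.323
finger_force: 37.4
```

Contact is beginning. I'll go a touch lower, then slide towards the plate (−x in tool axes).

```bash
python3 -m handwheel '[[[0.015,0,0,0.0005,0],[0.015,0,0,0,0]]]' 
python3 -m handwheel '[[[0.015,-0.003,0,0,0],[0.015,-0.003,0,0,0],[0.015,0,0,0,0]]]'
python3 -m handwheel '[[[0.015,-0.002,0,0,0],[0.015,-0.002,0,0,0],[0.015,0,0,0,0]]]'
```

```text
time: 13.32
eef_pos: [0.5497, -0.2538, 0.0284]
tcp_rot: [0.725, 0.689, 0.0, 0.0]
contact_force: [-1.4, 0.7, 2.3]
opening: 0.316
finger_force: 37.8
time: 13.57
eef_pos: [0.5497, -0.2605, 0.0284]
tcp_rot: [0.725, 0.689, 0.0, 0.001]
contact_force: [0.2, 1.3, 2.6]
opening: 0.32
finger_force: 37.8
time: 13.82
eef_pos: [0.5495, -0.2642, 0.0284]
tcp_rot: [0.725, 0.689, 0.0, 0.001]
contact_force: [-0.0, 2.1, 4.9]
opening: 0.315
finger_force: 38.0
```

```bash
python3 -m handwheel '[[[0.015,-0.002,0,-0.0003,0],[0.015,0,0,0,0]]]' 
python3 -m handwheel '[[[0.015,-0.0015,0,0,0],[0.015,0,0,0,0]]]'
python3 -m handwheel '[[[0.015,-0.0015,0,0,0],[0.015,0,0,0,0]]]'
```

```text
time: 13.98
eef_pos: [0.5491, -0.2661, 0.0284]
tcp_rot: [0.725, 0.689, 0.0, 0.0]
contact_force: [0.5, 1.5, 4.3]
opening: 0.32
finger_force: 38.0
time: 14.15
eef_pos: [0.5491, -0.2662, 0.0284]
tcp_rot: [0.725, 0.688, 0.001, -0.001]
contact_force: [0.4, 5.6, 5.3]
opening: 0.316
finger_force: 38.2
time: 14.32
eef_pos: [0.5491, -0.2663, 0.0284]
tcp_rot: [0.725, 0.688, 0.002, -0.002]
contact_force: [1.2, 10.0, 7.7]
opening: 0.317
finger_force: 38.4
```

Plate contact is found. I'll ease off and go to the rail (+y in tool axes).

```bash
python3 -m handwheel '[[[0.015,0.002,0,0,0],[0.015,0,0.003,0,0],[0.015,0,0.003,0,0],[0.015,0,0.003,0,0],[0.015,0,0,0,0]]]' 
python3 -m handwheel '[[[0.015,0,0.0015,0,0],[0.015,0,0,0,0]]]'
python3 -m handwheel '[[[0.015,0,0.0015,0,0],[0.015,0,0,0,0]]]'
```

```text
time: 14.73
eef_pos: [0.557, -0.2668, 0.0284]
tcp_rot: [0.726, 0.688, -0.0, -0.002]
contact_force: [-3.6, 3.9, 8.3]
opening: 0.315
finger_force: 38.4
time: 14.9
eef_pos: [0.5581, -0.2668, 0.0284]
tcp_rot: [0.726, 0.688, -0.001, -0.002]
contact_force: [-5.0, 3.6, 8.9]
opening: 0.318
finger_force: 38.6
time: 15.07
eef_pos: [0.5595, -0.2669, 0.0284]
tcp_rot: [0.726, 0.688, -0.001, -0.002]
contact_force: [-5.3, 4.4, 9.5]
opening: 0.317
finger_force: 38.5
```

```bash
python3 -m handwheel '[[[0.015,0,0.001,-0.001,0],[0.015,0,0,0,0]]]' 
python3 -m handwheel '[[[0.015,0,0.0015,0,0],[0.015,0,0,0,0]]]'
python3 -m handwheel '[[[0.015,0,0.0015,0,0],[0.015,0,0,0,0]]]'
```

```text
time: 15.23
eef_pos: [0.5606, -0.2669, 0.0284]
tcp_rot: [0.725, 0.688, -0.001, -0.001]
contact_force: [-3.8, 2.1, 4.3]
opening: 0.318
finger_force: 38.0
time: 15.4
eef_pos: [0.5627, -0.2671, 0.0285]
tcp_rot: [0.725, 0.688, -0.0, -0.001]
contact_force: [-3.1, 2.5, 4.6]
opening: 0.317
finger_force: 37.7
time: 15.57
eef_pos: [0.5631, -0.267, 0.0284]
tcp_rot: [0.725, 0.688, -0.001, -0.002]
contact_force: [-6.6, 1.5, 5.2]
opening: 0.319
finger_force: 38.2
```

```bash
python3 -m handwheel '[[[0.015,0,0.0015,0,0],[0.015,0,0,0,0]]]' 
python3 -m handwheel '[[[0.015,-0.0015,0,0,0],[0.015,0,0,0,0]]]'
python3 -m handwheel '[[[0.015,-0.001,0.0005,0,0],[0.015,0,0,0,0],[0.015,0,0,0,0]]]'
```

```text
time: 15.73
eef_pos: [0.5635, -0.2669, 0.0285]
tcp_rot: [0.726, 0.688, -0.002, -0.004]
contact_force: [-10.3, 2.8, 8.8]
opening: 0.319
finger_force: 38.6
time: 15.9
eef_pos: [0.5635, -0.2671, 0.0284]
tcp_rot: [0.726, 0.688, -0.001, -0.005]
contact_force: [-10.3, 5.7, 9.7]
opening: 0.317
finger_force: 38.7
time: 16.15
eef_pos: [0.5635, -0.2672, 0.0284]
tcp_rot: [0.726, 0.688, -0.001, -0.006]
contact_force: [-11.2, 9.3, 11.2]
opening: 0.315
finger_force: 38.9
```

```bash
python3 go.py 0.5635 -0.267 0.0284 86.85
python3 - <<'E'
from fit import *
s=get_state(); print(s['wrist_torque'],R.from_quat(s['tcp_rot']).as_matrix().round(4))
p=np.load('board.npy')
b=shot('side');a=shot('top')
cv2.imwrite('pics/d.png',np.hstack([cv2.resize(a[205:300,360:520],None,fx=2.5,fy=4.2,interpolation=2),cv2.resize(b[130:230,345:445],None,fx=4,fy=4,interpolation=2)[:399]]))
for r in viewer.pinpoint('side','bone_head')[:2]: 
        print(r['confidence'],np.array(r['xy'])*[640,480])
L=[[33,-156,35],[61,24,30],[61,-4,30],[5,24,30]]
print(proj('side',T(p,L)),proj('top',T(p,L)))
E
```

```text
t 16.15 tcp [ 0.5635 -0.2672  0.0284] yaw 86.93 down [-0.009  0.008 -1.   ] F [-11.2   9.3  11.2] grip 38.9 open 26.9
spin 0.08 shift mm [ 0.2 -0.   0. ]
[ 1.22582956  1.73547565 -0.61674558] [[ 0.0535  0.9985 -0.0095]
 [ 0.9985 -0.0534  0.0076]
 [ 0.0071 -0.0099 -0.9999]]
0.95 [412.288 168.384]
[[413.78511719 169.80807598]
 [367.64586944 204.67576853]
 [373.74801566 198.45809762]
 [386.76169225 214.25310141]] [[497.9251731  242.20339058]
 [420.76439995 227.31481834]
 [432.6867374  227.8083967 ]
 [420.09706618 251.08370043]]
```

View pics/d.png

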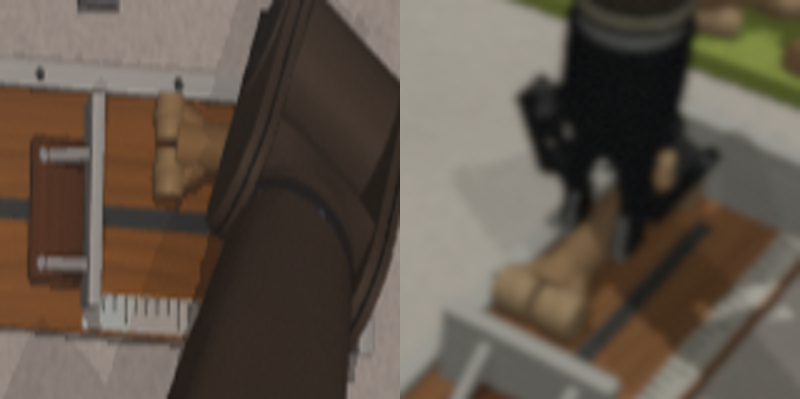

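The roller end sits against the rail (zoom (158,93)), with the flat end at the plate under the gripper. The moment suggests the rail load is mostly at the flat end, so I'll turn slightly to balance it.

```bash
W(){ python3 -c "
from h import *; s=get_state(); print(s['time'].__round__(2),s['contact_force'].round(1),s['wrist_torque'].round(2),s['eef_pos'].round(4)); X=R.from_quat(s['tcp_rot']).as_matrix()[:,0]; print(np.degrees(np.arctan2(X[1],X[0])).round(2))"; }
python3 -m handwheel '[[[0.015,0,0,-0.0005,0.5],[0.015,0,0,0,0]]]' >/dev/null; W
python3 -m handwheel '[[[0.015,0,0,-0.0005,0.5],[0.015,0,0,0,0]]]' >/dev/null; W
python3 -m handwheel '[[[0.015,0,0,0,0.5],[0.015,0,0,0,0]]]' >/dev/null; W
```

```text
16.47 [-9.4  9.2  8.3] [ 1.18  1.42 -0.08] [ 0.5635 -0.2672  0.0285]
86.61
16.63 [-8.3  8.2  7.5] [1.1  1.26 0.5 ] [ 0.5635 -0.2672  0.0285]
86.29
16.8 [-8.6  8.3  6.6] [1.25 1.21 0.98] [ 0.5635 -0.2672  0.0285]
85.95
```

```bash
W(){ python3 -c "
from h import *; s=get_state(); print(s['time'].__round__(2),s['contact_force'].round(1),s['wrist_torque'].round(2),s['eef_pos'].round(4),s['finger_force'],s['opening']); X=R.from_quat(s['tcp_rot']).as_matrix()[:,0]; print(np.degrees(np.arctan2(X[1],X[0])).round(2))"; }
python3 -m handwheel '[[[0.015,0,0.0005,0,-0.8],[0.015,0,0,0,0]]]' >/dev/null; W
python3 -m handwheel '[[[0.015,0,0,0,0],[0.015,0,0,0,0],[0.015,0,0,0,0],[0.015,0,0,0,0],[0.015,0,0,0,0],[0.015,0,0,0,0]]]' >/dev/null; W
```

```text
16.97 [-9.5  8.3  7.1] [1.09 1.63 0.16] [ 0.5635 -0.2672  0.0285] 38.44665169715881 0.31908286129989133
86.51
17.47 [-10.5   8.9   8.1] [1.07 1.66 0.11] [ 0.5635 -0.2672  0.0285] 38.423901200294495 0.31978685100908133
86.49
```

```bash
W(){ python3 -c "
from h import *; s=get_state(); print(s['time'].__round__(2),s['contact_force'].round(1),s['wrist_torque'].round(2),s['eef_pos'].round(4),R.from_quat(s['tcp_rot']).as_matrix()[:,2].round(4))"; }
W
python3 -m handwheel '[[[0.015,0.0007,-0.0007,0,0],[0.015,0,0,0,0],[0.015,0,0,0,0]]]' >/dev/null; W
python3 -m handwheel '[[[0.015,0,0,0,0],[0.015,0,0,0,0],[0.015,0,0,0,0],[0.015,0,0,0,0],[0.015,0,0,0,0],[0.015,0,0,0,0]]]' >/dev/null; W
```

```text
17.47 [-10.5   8.9   8.1] [1.07 1.66 0.11] [ 0.5635 -0.2672  0.0285] [-0.0108  0.0066 -0.9999]
17.72 [-8.1  5.2  5.8] [0.82 1.25 0.2 ] [ 0.5635 -0.2672  0.0285] [-0.0087  0.0048 -1.    ]
18.22 [-9.   5.4  6.5] [0.78 1.31 0.17] [ 0.5635 -0.2672  0.0285] [-0.0088  0.0048 -0.9999]
```

```bash
python3 -c "
from h import *; print(sign_off())"
```

```text
the job is handed in; nothing more can be done
None
```

I slid the jaw back to a gap of about 230 mm, then laid the bone on the board. I handed the job in at about 18 s, with the arm still pressing the bone into the corner with about 9 N on the rail, 5 N on the plate and 9 N down on the board. The arm hid the flat end from the cameras, so contact there is judged from the force readings. I commanded no move near the other bones, the brush or the jar, but took no final picture of them.

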